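# Put the filling-line spares back in their trays

## Robot

A 6-joint arm with a two-finger parallel gripper is mounted at the origin on a cart in front of the work surface, level with it; the furniture and walls round the work are solid. World frame = base frame: x ahead of the robot, y to its left, z up, the work surface at z = 0. Lengths are in m, angles in rad, forces in N, time in s.
With the tool pointing down it reaches from about 0.325 to 0.775 m from the base axis. Payload 5.5 kg.
Tool frame: the origin (TCP) lies at the very end of the fingers, on their centre line; the grasp point (between the pads) lies 19 mm behind it; z points along the fingers, y is the direction in which the jaws open and shut (so a half turn about z gives the same grasp; the last joint's range is limited). The gripper opens to 88 mm and grips with 3 to 60 N. Pads are 20 mm wide; open, the fingers measure 115 mm over their backs; the gripper's body (75 mm by 178 mm) begins 61 mm behind the grasp point.
Start: joints at [1.05, 0.091, 1.231, -0, 1.82, -0.057], TCP at [0.268, 0.537, 0.193] pointing down, gripper open.
Joint ranges: [-2.87, 2.87], [-0.86, 2.18], [0.17, 2.46], [-1.51, 4.65], [0.06, 2.69], [-2.65, 2.65]. Speed limits (rad/s): [2.57, 2.57, 3.01, 3.14, 3.14, 3.14].

## Interface

Orientations are given as [roll, pitch, yaw] about the fixed x, y, z axes, in that order (R = Rz(yaw) Ry(pitch) Rx(roll)).
In Python, from station import robot gives the robot as it stands.
- The arm moves only by the shell command python3 -m inch 'ROWS' [FORCE]. ROWS is a JSON object of lists of equal length, an entry for each row: "slide": the shift along the world's x, y, z in mm, a list of three; "spin": the turn about the world's z in rad; "gripper": the opening, from -1 (shut) to 1 (fully open). In form: {"slide": [[x, y, z], ...], "spin": [spin, ...], "gripper": [gripper, ...]}. A call has 1 to 10 rows; each row is the pose to reach, as a shift and turn from the pose commanded when the call began; what a row does not reach only later rows make up. A row lasts 1/12 s, in which the tool goes at most 41.7 mm and 7.16 degrees, less where a joint would pass 70% of its speed; a pose out of reach is approached as far as the arm can. A call with a gripper value outside its range is refused whole. The fingers move at their own pace and stop on an object; FORCE is the grip in N (left out, the last holds). Time passes only in rows, so rows that repeat a pose let the fingers close. It gives the time, the measured TCP pose, the force and the opening at its end, in the units of the state.
- robot.read_state(): the state, without advancing time (a new reading comes with each control period).
- robot.camera(name): name is "side" or "top"; returns a dict with "image" (420x560x3 uint8, red, green, blue), "fovy" (degrees; the focal length in pixels is half the picture's height over the tangent of half this angle, whatever the lens; pixels are square), "cx", "cy" (the principal point, pixels), "R" (3x3) and "t" (3): a world point X has camera coordinates R X + t. Camera axes: x right, y down, z forward; pixel columns grow to the right and rows downward; lengths in m; the calibration is good to about 2 mm. A picture is of the moment at which its call begins. There is no depth.
- robot.hand_in(): hands the job in, once; it reports no verdict.
The state is a dict: "t": time; "q": joint angles; "qvel": joint speeds; "effort": joint torques, N m; "ee_pos": TCP position; "eef_rot": TCP orientation; "wrist_force": force on the tool from outside, world axes, zero at the start; "moment": the same for the moment, N m; "grip_width": finger opening in m.
Only numpy, scipy, OpenCV 4.12 (cv2) and the standard library are available. Lean on these libraries where they do the work, as an engineer would, in place of code of your own. Each camera call takes 0.05 s, during which the arm holds its last target. There are 200 camera calls.

## Task

Sort the loose filling-line spares into the shallow grey trays: the two yellow flip caps into the large two-bay tray, the two white nozzle tips into the small two-bay tray, one piece to a bay, and the metal ferrule into the square tray without a divider. Set each one upright as it stands now, flat on the bay's floor and inside the walls, and leave the two ring gaskets where they lie.

Things in the scene. Friction and masses are not known exactly. Their poses are not given: they have to be found in the camera images.
- cap_tray: Large two-bay tray of grey plastic, 72 x 141 x 12 mm. Origin: centre of the underside, on the table; x along the short way across the tray, y along its length, z up. Fixed to the table. Wall tops 12 mm above the table, floor 3 mm thick, walls 3 mm thick. A divider across the middle (at y = 0) makes two bays, each 66 mm (x) by 67 mm (y) inside, with centres at x = 0, y = +35 and -35 mm.
- tip_tray: Small two-bay tray of grey plastic, 54 x 105 x 12 mm. Origin: centre of the underside, on the table; x along the short way across the tray, y along its length, z up. Fixed to the table. Wall tops 12 mm above the table, floor 3 mm thick, walls 3 mm thick. A divider across the middle (at y = 0) makes two bays, each 48 mm (x) by 48 mm (y) inside, with centres at x = 0, y = +25.5 and -25.5 mm.
- ferrule_tray: Square tray of grey plastic without a divider, 76 x 76 x 12 mm. Origin: centre of the underside, on the table; x along the short way across the tray, y along its length, z up. Fixed to the table. Wall tops 12 mm above the table, floor 3 mm thick, walls 3 mm thick. One bay, 70 x 70 mm inside, its centre at x = y = 0.
- cap_a_mid (a point): Yellow plastic flip-top cap lying with its closed lid up: 44 mm across, 48 mm along its own x because of the lid's hinge and tab, 30 mm high, about 20 g. Take it across its y (44 mm). Point: its centre, 15 mm above its underside; z up. One of two alike.
- cap_b_mid (a point): Yellow plastic flip-top cap lying with its closed lid up: 44 mm across, 48 mm along its own x because of the lid's hinge and tab, 30 mm high, about 20 g. Take it across its y (44 mm). Point: its centre, 15 mm above its underside; z up. One of two alike.
- tip_a_mid (a point): White plastic filling-nozzle tip standing on its wide end: round, 29 mm across at the foot, narrowing upward to a blunt, narrow top, 70 mm high, about 30 g. Take it round the lower half. Point: on its axis, half-way up (35 mm above its foot); z up. The longer of the two.
- tip_b_mid (a point): White plastic filling-nozzle tip standing on its wide end: round, 29 mm across at the foot, narrowing upward to a blunt, narrow top, 55 mm high, about 30 g. Take it round the lower half. Point: on its axis, half-way up (27.5 mm above its foot); z up. The shorter of the two.
- ferrule_a_mid (a point): Dull metal ferrule standing on its flange: a round flange 50 mm across and 8 mm thick with a tube 30 mm across rising from it, 30 mm high in all, about 60 g. Take it by the tube. Point: on its axis, 15 mm above its underside; z up.
- seal_white_mid (a point): Loose flat ring gasket, white, 50 mm outside, 26 mm inside, 8 mm thick, lying flat. Not to be moved. Point: its centre, half-way up.
- seal_black_mid (a point): Loose flat ring gasket, black, 50 mm outside, 26 mm inside, 8 mm thick, lying flat. Not to be moved. Point: its centre, half-way up.
There are look-alikes about, which are no part of the job. What is shaped like the part that bears tip_a_mid but orange is not meant.

How it is judged:
By the outcome, as a careful person would: the job done as asked, in the order asked, and still so for the second after the job is handed in, with the robot touching nothing.
It also fails if it takes over 128 s, if anything falls off the work surface, if the arm or the gripper's body presses on something with over 40 N, if the wrist force passes 120 N, or if a joint passes its speed limit or range.

## Working session

There is one attempt and no reset: what is moved stays moved. The work goes in short steps, Python scripts to look and compute and a shell command to move; the robot and the scene stay as the last step left them, time stands still between calls to the robot, and variables do not carry over. Pictures are saved under pics/ and viewed, about 12 in all and at most 16, crops included, and the job is handed in when it is done.

```bash
mkdir -p pics; ls
cat > h.py <<'E'
import numpy as np, cv2
from station import robot
def snap(n,f):
    c=robot.camera(n); cv2.imwrite('pics/'+f,c['image'][:,:,::-1]); 
    np.savez('pics/'+n+'.npz',**{k:c[k] for k in('image','fovy','cx','cy','R','t')}); return c
def load(n): return np.load('pics/'+n+'.npz')
def foc(c): return c['image'].shape[0]/2/np.tan(np.radians(float(c['fovy']))/2)
def px(c,X):
    p=np.array(c['R'])@np.array(X)+np.array(c['t']); f=foc(c); return np.array([c['cx']+f*p[0]/p[2],c['cy']+f*p[1]/p[2]])
def world(c,u,v,z):
    R=np.array(c['R']);t=np.array(c['t']);f=foc(c)
    d=R.T@np.array([(u-c['cx'])/f,(v-c['cy'])/f,1]);o=-R.T@t
    return o+d*(z-o[2])/d[2]
E
python3 - <<'E'
from h import *
for n in('top','side'):
    c=snap(n,n+'0.png'); print(n,c['fovy'],c['cx'],c['cy'],-np.array(c['R']).T@np.array(c['t']),np.round(c['R'],3).tolist())
s=robot.read_state();print(s)
E
```

```text
pics
top 45.694195480278665 282.801858016883 212.6060882588457 [0.44288613 0.16408659 1.3363736 ] [[0.015, -1.0, -0.007], [-0.999, -0.015, -0.039], [0.039, 0.008, -0.999]]
side 47.99008565759044 284.2988687708758 209.07951505152545 [ 0.55208503 -0.63908345  0.75642355] [[0.998, 0.056, -0.021], [0.02, -0.648, -0.761], [-0.056, 0.759, -0.648]]
{'t': 0.1, 'q': array([ 1.05034522e+00,  9.17848204e-02,  1.23174711e+00, -2.77701587e-05,
        1.81978415e+00, -5.67223211e-02]), 'qvel': array([-0.00111925, -0.00307669, -0.00286985,  0.00153798, -0.00026522,
       -0.00070365]), 'effort': array([ 2.03100477e-03, -4.47855127e+01, -4.07570422e+01,  6.99192728e-02,
        2.84045149e-02, -1.05668596e-04]), 'ee_pos': array([0.2682412 , 0.53635586, 0.1922296 ]), 'eef_rot': array([-3.13987047e+00, -7.08222541e-05,  2.67785698e+00]), 'wrist_force': array([ 0.18907316,  0.1766574 , -0.23321066]), 'moment': array([-0.00788629, -0.03262343,  0.00741322]), 'grip_width': 0.08807952467372114}
```

View pics/top0.png

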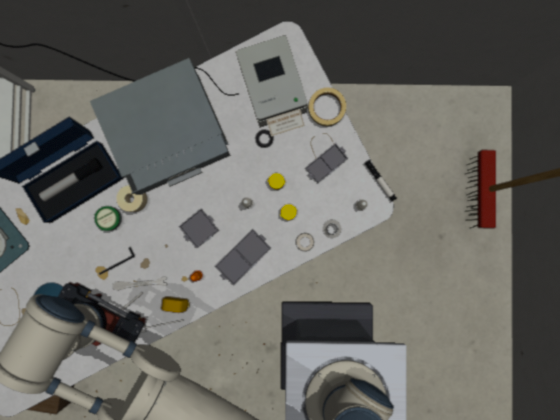

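View pics/side0.png

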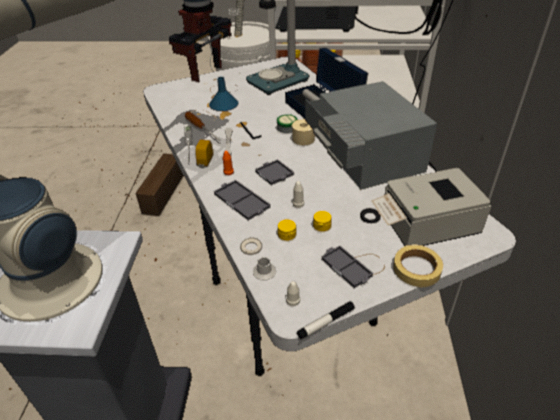

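The top view shows the cap tray at about (243,257), the square tray at (199,228), and the small tray at (327,162). The yellow caps are at (277,181) and (288,212), the white tips at (246,203) and (361,205), the ferrule at (332,229), the white ring at (305,242), the black ring at (264,139), and the orange look-alike at (196,276). I'll enlarge both views to measure.

Run:
```python
from h import *
for n,(x0,y0,w,h) in dict(top=(170,120,228,170),side=(205,140,200,150)).items():
    im=load(n)['image'][y0:y0+h,x0:x0+w,::-1]
    k=3.5 if n=='top' else 4
    im=cv2.resize(im,None,fx=k,fy=k,interpolation=cv2.INTER_CUBIC)
    for i in range(0,w,20):
        cv2.putText(im,str(x0+i),(int(i*k),10),0,.35,(0,255,0),1);cv2.line(im,(int(i*k),12),(int(i*k),18),(0,255,0),1)
    for i in range(0,h,20):
        cv2.putText(im,str(y0+i),(0,int(i*k)+4),0,.35,(0,255,0),1);cv2.line(im,(24,int(i*k)),(30,int(i*k)),(0,255,0),1)
    cv2.imwrite(f'pics/{n}crop.png',im)
```

```text
(no output)
```

View pics/topcrop.png

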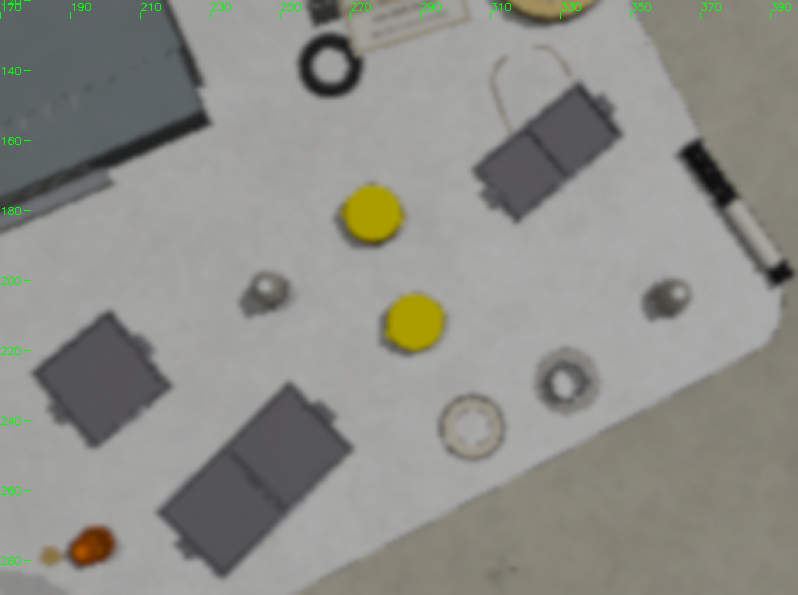

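View pics/sidecrop.png

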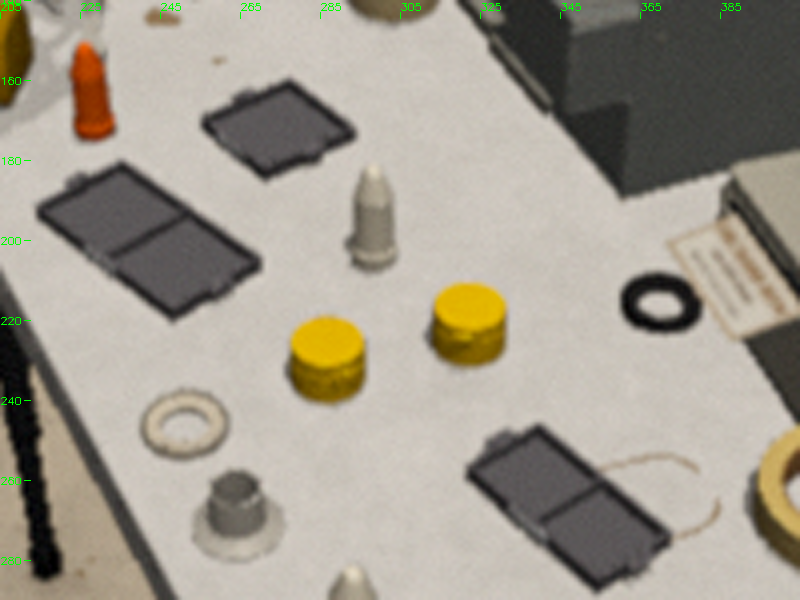

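Run:
```python
from h import *
T=load('top');S=load('side')
t=lambda x,y,z:world(T,170+x/3.5-.36,120+y/3.5-.36,z)[:2]*1000
s=lambda x,y,z:world(S,205+x/4-.37,140+y/4-.37,z)[:2]*1000
for n,c in dict(cap=[(290,382),(353,448),(222,577),(158,512)],tip=[(578,82),(622,133),(517,222),(473,171)],fer=[(108,311),(172,385),(96,448),(33,374)]).items():
    P=np.array([t(*p,.012) for p in c]); e=P-np.roll(P,-1,0)
    print(n,P.mean(0).round(1),np.linalg.norm(e,axis=1).round(0),np.degrees(np.arctan2(e[:,1],e[:,0])).round(1))
for n,c in dict(cap=[(37,210),(122,162),(261,263),(173,320)],tip=[(467,472),(540,425),(670,537),(598,592)],fer=[(202,124),(291,80),(355,133),(266,180)]).items():
    P=np.array([s(*p,.012) for p in c]); print('side',n,P.mean(0).round(1))
print('capA',t(372,213,.03),s(469,306,.03));print('capB',t(415,322,.03),s(328,338,.03))
print('tipA apex',t(266,284,.07),s(373,170,.068),'foot',s(373,259,0))
print('tipB apex',t(679,293,.055),s(352,568,.055))
print('fer flange',t(567,380,.008),s(238,528,.008),'tube',t(568,380,.03),s(237,484,.03))
print('ringW',t(472,427,.008),'ringB',t(330,66,.008))
def cr(im,x0,y0,w,h,k): return cv2.resize(im[y0:y0+h,x0:x0+w,::-1],(w*k,h*k),interpolation=cv2.INTER_CUBIC)
a=np.hstack([cr(T['image'],264,166,38,28,10),cr(T['image'],275,198,38,28,10)])
b=np.hstack([cr(S['image'],303,205,38,28,10),cr(S['image'],268,214,38,28,10)])
cv2.imwrite('pics/caps.png',np.vstack([a,b]))
```

```text
cap [376.3 278.7] [ 69. 139.  69. 140.] [  44.6  -44.6 -134.3  135.5]
tip [628.8  60.7] [ 51. 105.  51. 105.] [  41.3  -48.9 -138.6  131.2]
fer [450.4 396.8] [75. 75. 74. 74.] [  41.9  -49.4 -138.4  131. ]
side cap [377.4 269.2]
side tip [629.9  51.6]
side fer [451.8 386.3]
capA [578.30950512 193.35274136] [577.93549489 189.10867024]
capB [496.81265947 159.86461075] [497.33652513 158.75676211]
tipA apex [521.25225807 268.78341552] [519.43612897 268.15361101] foot [519.35393128 265.91599773]
tipB apex [519.92878636 -33.70747   ] [519.54969345 -34.01934521]
fer flange [455.25431899  43.56109971] [455.82225489  31.89229642] tube [455.06053386  44.80975303] [455.38209814  42.99812874]
ringW [418.48067849 115.32283384] ringB [693.20943118 227.78983738]
```

View pics/caps.png

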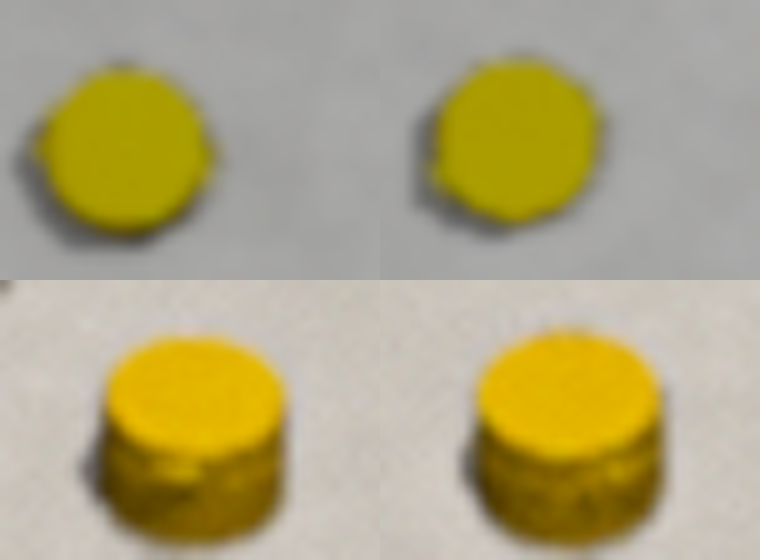

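The enlarged crop shows cap A (top view, centre ~(276.5,181)) with its tab and hinge left and right in the image, so its own x runs along world y. Cap B's are at lower left and upper right. Next I'll measure both axes and check the tray poses by overlaying them on the views.

Run:
```python
from h import *
T=load('top');S=load('side')
for n,c in (('A',(276,181)),('B',(288,212))):
    im=T['image'][c[1]-16:c[1]+16,c[0]-16:c[0]+16].astype(np.float32)
    im=cv2.resize(im,None,fx=8,fy=8,interpolation=cv2.INTER_CUBIC)
    m=((im[:,:,0]-im[:,:,2])>65); ys,xs=np.nonzero(m)
    P=np.array([world(T,c[0]-16+(x+.5)/8-.5,c[1]-16+(y+.5)/8-.5,.028)[:2]*1000 for x,y in zip(xs,ys)])
    a=np.arange(0,180,5);d=np.stack([np.cos(np.radians(a)),np.sin(np.radians(a))]);q=P@d
    w=np.ptp(q,axis=0); mid=(q.max(0)+q.min(0))/2
    print(n,P.mean(0).round(1),dict(zip(a.tolist(),w.round(1).tolist())))
ov=[]
tr=dict(cap=(376.3,278.7,-45,72,141),tip=(628.8,60.7,-48.8,54,105),fer=(450.4,396.8,-49,76,76))
for C,(x0,y0,w,h),k in((T,(170,125,200,150),3),(S,(205,155,200,150),4)):
    im=cv2.resize(C['image'][y0:y0+h,x0:x0+w,::-1],None,fx=k,fy=k,interpolation=cv2.INTER_CUBIC)
    f=lambda X:(((px(C,X)+.5-[x0,y0])*k)).astype(int).tolist()
    for x,y,a,sx,sy in tr.values():
        v=np.radians(a);ly=np.array([np.cos(v),np.sin(v)]);lx=np.array([-ly[1],ly[0]])
        for z,col in((0,(0,0,255)),(12,(0,255,0))):
            p=[f(np.append([x,y]+i*sx/2*lx+j*sy/2*ly,z)/1000) for i,j in((1,1),(1,-1),(-1,-1),(-1,1))]
            cv2.polylines(im,[np.array(p)],True,col,1)
    for X,Y,r,z in((455,44,25,0),(455,44,25,8),(455,44,15,30),(578,192,22,0),(578,192,22,30),(497,159.5,22,0),(497,159.5,22,30),(520,267,14.5,0),(418.5,115.3,25,0),(519.7,-34,14.5,0)):
        p=[f(np.array([X+r*np.cos(b),Y+r*np.sin(b),z])/1000) for b in np.linspace(0,6.28,30)]
        cv2.polylines(im,[np.array(p)],True,(0,0,255) if z==0 else (0,255,0),1)
    ov.append(im)
cv2.imwrite('pics/ov_s.png',ov[1]);cv2.imwrite('pics/ov_t.png',ov[0])
```

```text
A [578.1 193. ] {0: 43.3, 5: 43.5, 10: 43.4, 15: 43.3, 20: 43.3, 25: 43.3, 30: 43.4, 35: 43.3, 40: 43.3, 45: 43.2, 50: 43.4, 55: 44.1, 60: 44.8, 65: 45.2, 70: 45.9, 75: 46.5, 80: 46.8, 85: 47.0, 90: 46.8, 95: 46.7, 100: 46.3, 105: 45.6, 110: 44.5, 115: 43.6, 120: 43.3, 125: 43.4, 130: 43.4, 135: 43.0, 140: 43.1, 145: 43.1, 150: 43.3, 155: 43.4, 160: 43.3, 165: 43.3, 170: 43.3, 175: 43.4}
B [496.8 160.1] {0: 42.8, 5: 42.7, 10: 42.7, 15: 42.7, 20: 42.6, 25: 42.6, 30: 42.7, 35: 42.6, 40: 42.4, 45: 42.1, 50: 42.3, 55: 42.6, 60: 42.6, 65: 42.7, 70: 42.9, 75: 42.8, 80: 42.8, 85: 42.8, 90: 43.5, 95: 44.7, 100: 45.5, 105: 46.0, 110: 46.4, 115: 46.6, 120: 46.5, 125: 46.3, 130: 46.0, 135: 45.4, 140: 44.8, 145: 43.8, 150: 43.1, 155: 43.1, 160: 43.0, 165: 43.1, 170: 43.2, 175: 43.0}
```

View pics/ov_s.png

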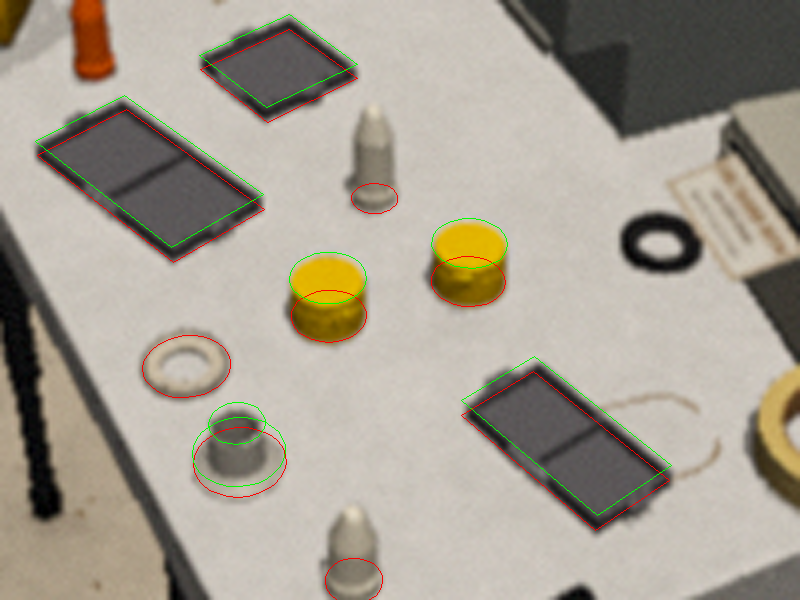

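The overlay fits to about 2–3 mm: the caps, the trays and the foot of tip A all lie on their outlines. Cap A's x axis is at 86°, so the jaws go to −4°. Cap B's is at 117°, so the jaws go to 27°. Both white tips, at (246,203) long and (361,205) short, are the ones meant, and the orange one at (196,276) isn't. I'll start with cap A.

```bash
python3 -m inch '{"slide": [[30,-33,0],[60,-66,0],[90,-99,0],[120,-132,0],[150,-165,0],[180,-198,0],[210,-231,0],[240,-264,0],[270,-297,0],[295,-327,0]], "spin": [-0.12,-0.24,-0.36,-0.48,-0.6,-0.72,-0.84,-0.96,-1.07,-1.18], "gripper": [1,1,0.8,0.6,0.5,0.5,0.5,0.5,0.5,0.5]}' 15
```

```text
t: 0.93
ee_pos: [0.5488, 0.2258, 0.1927]
eef_rot: [-3.141, 0.0, 1.492]
wrist_force: [0.7, 0.4, 0.4]
grip_width: 0.0656
```

```bash
python3 -m inch '{"slide": [[15,-17,0],[15,-17,-35],[15,-17,-70],[15,-17,-105],[15,-17,-130],[15,-17,-130],[15,-17,-130]], "spin": [0,0,0,0,0,0,0], "gripper": [0.5,0.5,0.5,0.5,0.5,0.5,0.5]}'
python3 - <<'E'
from h import *
print({k:np.round(v,4) for k,v in robot.read_state().items() if k in('ee_pos','eef_rot')})
o=[]
for n,(x0,y0) in dict(top=(250,150),side=(270,170)).items():
    c=snap(n,n+'1.png'); o.append(cv2.resize(c['image'][y0:y0+75,x0:x0+65,::-1],None,fx=6,fy=6,interpolation=cv2.INTER_CUBIC))
cv2.imwrite('pics/h1.png',np.hstack(o))
E
```

```text
t: 1.52
ee_pos: [0.5616, 0.2102, 0.0615]
eef_rot: [-3.138, 0.002, 1.498]
wrist_force: [0.8, -0.1, 1.6]
grip_width: 0.066
{'ee_pos': array([0.5616, 0.2102, 0.0615]), 'eef_rot': array([-3.1376e+00,  1.5000e-03,  1.4978e+00])}
```

View pics/h1.png

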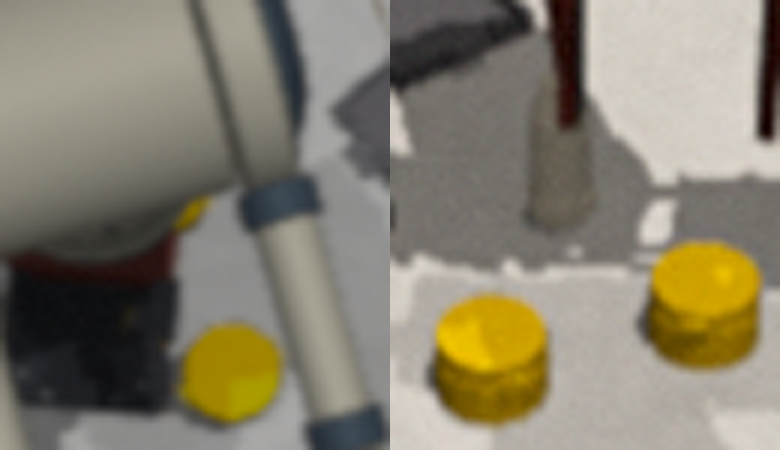

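The fingers hang at side crop (570,125) and (770,130), still 25 mm short of cap A at (705,285), because the last call had been rate-limited. I'll correct from the settled pose and descend.

```bash
python3 - <<'E'
from h import *
S=load('side')
for s in(-1,1):
  for r in (33,46.5):
    a=-.073;print(s,r,(px(S,np.array([561.6+s*r*np.cos(a),210.2+s*r*np.sin(a),61.5])/1000)-[270,170])*6+[390,0])
E
python3 -m inch '{"slide": [[10,-10,0],[16.5,-18,-5],[16.5,-18,-20],[16.5,-18,-35],[16.5,-18,-47],[16.5,-18,-47],[16.5,-18,-47]], "spin": [0,0,0,0,0,0,0], "gripper": [0.5,0.5,0.5,0.5,0.5,0.5,0.5]}'
```

```text
-1 33 [576.25828885 173.15047159]
-1 46.5 [541.67848637 170.88461471]
1 33 [746.68860845 184.31799381]
1 46.5 [781.83297419 186.62084395]
t: 2.2
ee_pos: [0.5794, 0.192, 0.0158]
eef_rot: [-3.141, 0.001, 1.497]
wrist_force: [0.3, 1.2, -0.3]
grip_width: 0.0657
```

Run:
```python
from h import *
c=snap('side','side2.png'); im=c['image'].copy()
p=robot.read_state()['ee_pos'];print(p)
a=-.073
P=[px(c,p+[s*r*np.cos(a)/1000,s*r*np.sin(a)/1000,z]) for s in(-1,1) for r in(33,46.5) for z in (0,.019)]
x0,y0=250,130
o=cv2.resize(im[y0:y0+120,x0:x0+150,::-1],None,fx=5,fy=5,interpolation=cv2.INTER_CUBIC)
for q in P: cv2.circle(o,tuple(((q+.5-[x0,y0])*5).astype(int).tolist()),3,(0,255,0),1)
cv2.imwrite('pics/h2.png',o)
```

```text
[0.57992621 0.19234367 0.01685217]
```

View pics/h2.png

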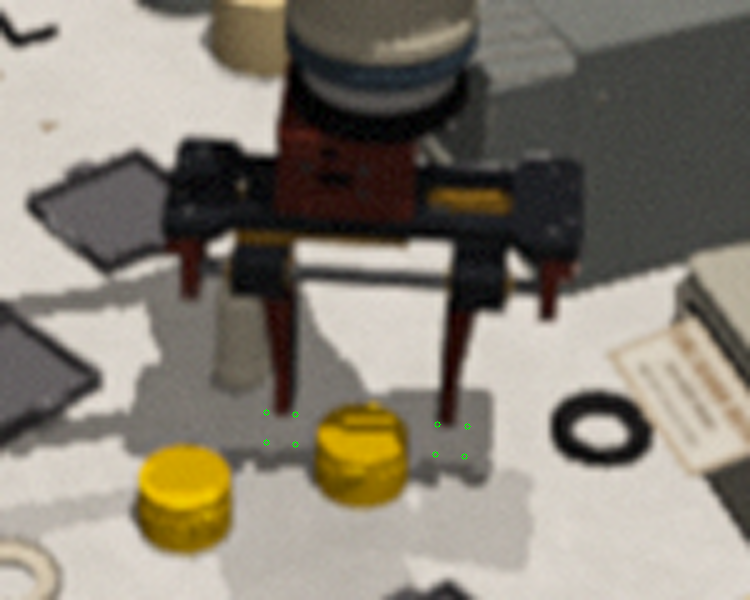

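The fingertips show at (285,412) and (447,424), about 17 mm above where the reported TCP puts them. Closing only to 40 mm is a harmless test of whether the cap is really between the pads.

```bash
python3 -m inch '{"slide": [[0,0,0],[0,0,0],[0,0,0],[0,0,0],[0,0,0],[0,0,0]], "spin": [0,0,0,0,0,0], "gripper": [0.2,0.05,-0.09,-0.09,-0.09,-0.09]}' 15
```

```text
t: 2.75
ee_pos: [0.5794, 0.1927, 0.0164]
eef_rot: [3.141, -0.0, 1.498]
wrist_force: [-0.6, -0.0, -0.2]
grip_width: 0.04
```

The jaws reached 40 mm without touching anything, so the fingers miss the cap. I'll open them and compare both views with the reported pose.

```bash
python3 -m inch '{"slide": [[0,0,0],[0,0,0],[0,0,0],[0,0,0]], "spin": [0,0,0,0], "gripper": [0.5,0.5,0.5,0.5]}'
python3 - <<'E'
from h import *
c=snap('top','top3.png'); im=c['image'].copy()
p=robot.read_state()['ee_pos'];a=-.073
x0,y0=215,110
o=cv2.resize(im[y0:y0+140,x0:x0+140,::-1],None,fx=4,fy=4,interpolation=cv2.INTER_CUBIC)
j=np.array([np.cos(a),np.sin(a),0]);n=np.array([-j[1],j[0],0])
for s,w in((1,1),(1,-1),(-1,-1),(-1,1)):
    q=px(c,p+[0,0,.085]+s*.089*j+w*.0375*n);cv2.circle(o,tuple(((q+.5-[x0,y0])*4).astype(int).tolist()),3,(0,255,0),1)
for s in(-1,1):
  for r in (.033,.0465):
    q=px(c,p+s*r*j);cv2.circle(o,tuple(((q+.5-[x0,y0])*4).astype(int).tolist()),3,(0,0,255),1)
cv2.imwrite('pics/h3.png',o)
E
```

```text
t: 3.08
ee_pos: [0.5794, 0.1926, 0.0162]
eef_rot: [-3.141, 0.0, 1.498]
wrist_force: [0.2, 0.6, 0.4]
grip_width: 0.0629
```

View pics/h3.png

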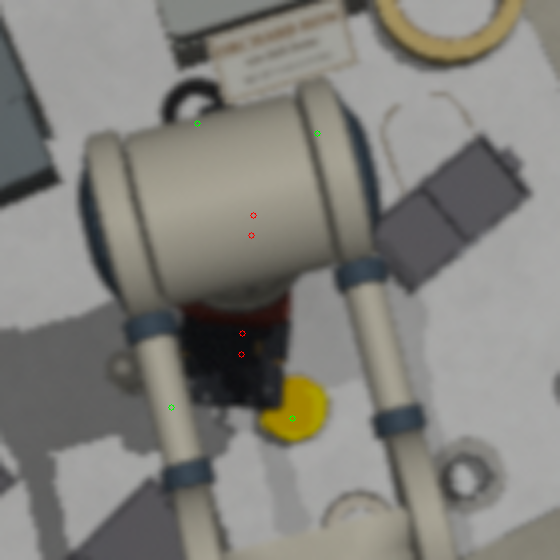

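From above, the body's near end (190..283, 405) is centred where the reported pose puts it (232), so x and y are right. The fingers therefore end about 19 mm higher than the reported TCP. I'll go down 20 mm more, slowly, watching the force, then close.

```bash
python3 -m inch '{"slide": [[0,-1,-5],[0,-1,-10],[0,-1,-15],[0,-1,-18],[0,-1,-20],[0,-1,-20],[0,-1,-20]], "spin": [0,0,0,0,0,0,0], "gripper": [0.5,0.5,0.5,0.5,0.5,0.5,0.5]}' &&  python3 -m inch '{"slide": [[0,0,0],[0,0,0],[0,0,0],[0,0,0],[0,0,0],[0,0,0]], "spin": [0,0,0,0,0,0], "gripper": [0.2,0.05,-0.09,-0.09,-0.09,-0.09]}' 15
```

```text
t: 3.72
ee_pos: [0.5793, 0.1916, -0.004]
eef_rot: [-3.141, 0.0, 1.498]
wrist_force: [0.2, -0.3, 0.2]
grip_width: 0.0661
t: 4.22
ee_pos: [0.5794, 0.1916, -0.0035]
eef_rot: [3.141, -0.0, 1.498]
wrist_force: [-0.3, -0.8, -0.0]
grip_width: 0.0408
```

Run:
```python
from h import *
c=snap('side','side4.png'); im=c['image']; print(robot.read_state()['grip_width'])
x0,y0=285,170
cv2.imwrite('pics/h4.png',cv2.resize(im[y0:y0+75,x0:x0+90,::-1],None,fx=8,fy=8,interpolation=cv2.INTER_CUBIC))
```

```text
0.04065999338327796
```

View pics/h4.png

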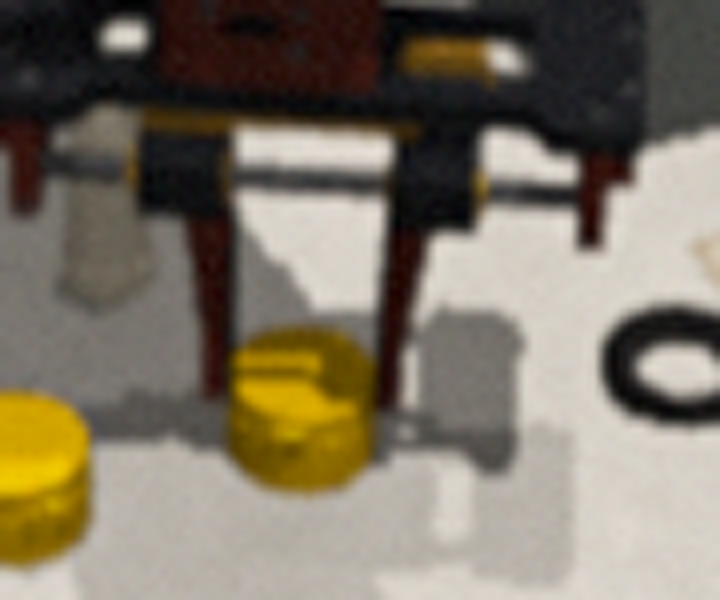

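The pads stand either side of the cap at crop columns 232 and 380, and the cap spans 230–373. I'll close further to see whether it stops.

```bash
python3 -m inch '{"slide": [[0,0,0],[0,0,0],[0,0,0],[0,0,0]], "spin": [0,0,0,0], "gripper": [-0.3,-0.3,-0.3,-0.3]}' 15
```

```text
t: 4.6
ee_pos: [0.5794, 0.1917, -0.0036]
eef_rot: [3.141, -0.0, 1.498]
wrist_force: [-1.0, 0.2, 2.1]
grip_width: 0.041
```

It stopped at 41 mm, so the cap is held. I'll lift it and carry it to the near-left bay of the cap tray, turning the jaws to 45° on the way.

```bash
python3 -m inch '{"slide": [[0,0,10],[0,0,35],[0,0,65],[-10,5,90],[-40,20,95],[-70,35,95],[-100,49,95],[-130,63,95],[-160,78,95],[-190,93,95]], "spin": [0,0,0,0.1,0.2,0.3,0.4,0.5,0.6,0.7], "gripper": [-0.4,-0.4,-0.4,-0.4,-0.4,-0.4,-0.4,-0.4,-0.4,-0.4]}' 20; python3 -m inch '{"slide": [[-20,10,0],[-34,16,0],[-34,16,0],[-34,16,0]], "spin": [0.1,0.16,0.16,0.16], "gripper": [-0.4,-0.4,-0.4,-0.4]}'; python3 -c "
from station import robot;s=robot.read_state();print(s['ee_pos'],s['eef_rot'],s['grip_width'])"
```

```text
t: 5.43
ee_pos: [0.3881, 0.285, 0.0919]
eef_rot: [3.141, 0.0, 2.202]
wrist_force: [0.5, 0.7, 0.5]
grip_width: 0.0404
t: 5.77
ee_pos: [0.3554, 0.3009, 0.0919]
eef_rot: [3.14, 0.001, 2.358]
wrist_force: [0.6, 0.6, 0.8]
grip_width: 0.0408
[0.35544157 0.30091164 0.09194378] [3.14020501e+00 6.53234320e-04 2.35761910e+00] 0.04080082801186103
```

Run:
```python
from h import *
c=snap('side','side5.png'); im=c['image']
x0,y0=190,130
cv2.imwrite('pics/h5.png',cv2.resize(im[y0:y0+100,x0:x0+130,::-1],None,fx=6,fy=6,interpolation=cv2.INTER_CUBIC))
```

```text
(no output)
```

View pics/h5.png

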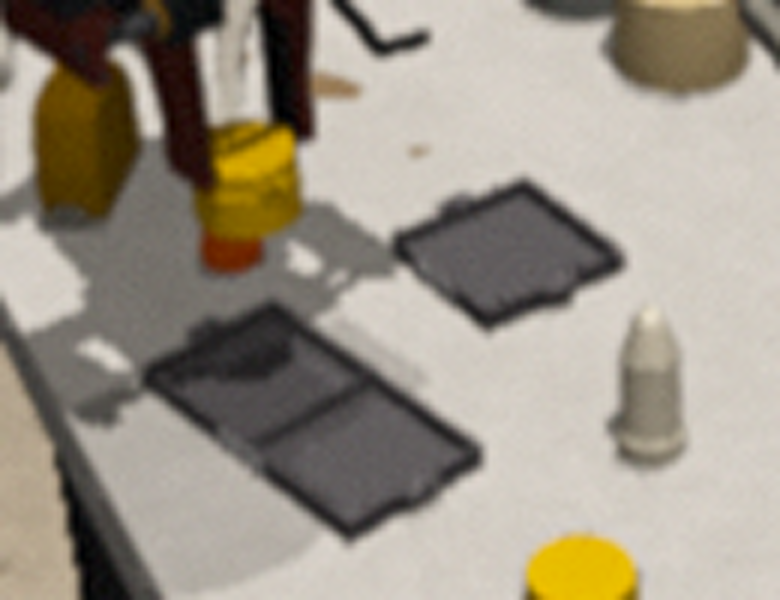

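The cap hangs level between the pads above the far bay of the cap tray, whose floor centre is at crop (270,360). I'll lower and release.

```bash
python3 -m inch '{"slide": [[-2,0.5,-20],[-3.5,0.5,-45],[-3.5,0.5,-65],[-3.5,0.5,-80],[-3.5,0.5,-86],[-3.5,0.5,-89],[-3.5,0.5,-91],[-3.5,0.5,-91.5],[-3.5,0.5,-91.5],[-3.5,0.5,-91.5]], "spin": [0,0,0,0,0,0,0,0,0,0], "gripper": [-0.4,-0.4,-0.4,-0.4,-0.4,-0.4,-0.4,-0.4,-0.4,-0.4]}'; python3 -m inch '{"slide": [[0,0,0],[0,0,0],[0,0,0],[0,0,0],[0,0,20],[0,0,50],[0,0,80],[0,0,80]], "spin": [0,0,0,0,0,0,0,0], "gripper": [0.2,0.4,0.4,0.4,0.4,0.4,0.4,0.4]}'
```

```text
t: 6.65
ee_pos: [0.3525, 0.3015, 0.0008]
eef_rot: [3.14, 0.0, 2.358]
wrist_force: [-0.2, -0.5, -0.5]
grip_width: 0.0405
t: 7.32
ee_pos: [0.3544, 0.303, 0.0865]
eef_rot: [3.132, 0.001, 2.358]
wrist_force: [0.7, 0.1, 0.9]
grip_width: 0.0617
```

```bash
python3 -m inch '{"slide": [[25,-25,0],[50,-50,0],[75,-75,0],[100,-100,0],[125,-125,0],[144.5,-142,0],[144.5,-142,0],[144.5,-142,0],[144.5,-142,0]], "spin": [-0.1,-0.2,-0.31,-0.315,-0.315,-0.315,-0.315,-0.315,-0.315], "gripper": [0.5,0.5,0.5,0.5,0.5,0.5,0.5,0.5,0.5]}'
python3 - <<'E'
from h import *
s=robot.read_state();print(s['ee_pos'],s['eef_rot'])
c=snap('side','side6.png'); im=c['image']
x0,y0=190,130
cv2.imwrite('pics/h6.png',cv2.resize(im[y0:y0+120,x0:x0+150,::-1],None,fx=5,fy=5,interpolation=cv2.INTER_CUBIC))
E
```

```text
t: 8.07
ee_pos: [0.4959, 0.1594, 0.0793]
eef_rot: [-3.141, -0.001, 2.043]
wrist_force: [0.3, 0.2, -0.2]
grip_width: 0.0657
[0.49587557 0.15944088 0.0793244 ] [-3.14081692e+00 -6.91150439e-04  2.04261416e+00]
```

View pics/h6.png

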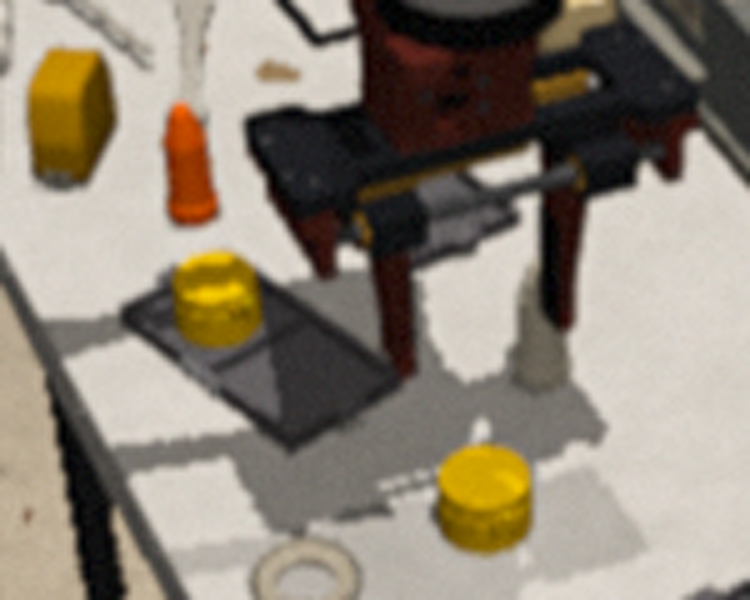

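Cap A stands in its bay at crop (217,300), inside the walls. The gripper is open above cap B (485,495), so I'll descend and take it.

```bash
python3 -m inch '{"slide": [[1,0,-25],[1,0,-50],[1,0,-65],[1,0,-75],[1,0,-80],[1,0,-83],[1,0,-83],[1,0,-83]], "spin": [0,0,0,0,0,0,0,0], "gripper": [0.5,0.5,0.5,0.5,0.5,0.5,0.5,0.5]}'; python3 -m inch '{"slide": [[0,0,0],[0,0,0],[0,0,0],[0,0,0],[0,0,0],[0,0,0],[0,0,0]], "spin": [0,0,0,0,0,0,0], "gripper": [0.2,0.05,-0.1,-0.4,-0.4,-0.4,-0.4]}' 20
```

```text
t: 8.78
ee_pos: [0.498, 0.1595, -0.0021]
eef_rot: [3.14, 0.0, 2.043]
wrist_force: [0.4, -0.1, 0.2]
grip_width: 0.0654
t: 9.37
ee_pos: [0.4976, 0.1591, -0.0029]
eef_rot: [3.141, 0.0, 2.043]
wrist_force: [-0.6, 0.4, 2.0]
grip_width: 0.0405
```

```bash
python3 -m inch '{"slide": [[0,0,10],[0,0,40],[0,0,70],[-20,19,80],[-45,43,80],[-70,67,80],[-96.5,93.5,80],[-96.5,93.5,80],[-96.5,93.5,80]], "spin": [0,0,0,0.1,0.2,0.315,0.315,0.315,0.315], "gripper": [-0.4,-0.4,-0.4,-0.4,-0.4,-0.4,-0.4,-0.4,-0.4]}'; python3 -c "
from station import robot;s=robot.read_state();print(s['ee_pos'],s['eef_rot'],s['grip_width'])"
```

```text
t: 10.12
ee_pos: [0.4001, 0.2537, 0.0774]
eef_rot: [3.141, 0.0, 2.361]
wrist_force: [-0.5, 0.5, 0.1]
grip_width: 0.0406
[0.40007474 0.25371223 0.07741818] [3.14073655e+00 4.14360410e-04 2.36102836e+00] 0.04063319094781246
```

```bash
python3 -m inch '{"slide": [[0.5,-1,-20],[1,-1,-40],[1,-1,-58],[1,-1,-68],[1,-1,-72],[1,-1,-74.5],[1,-1,-76],[1,-1,-76],[1,-1,-76]], "spin": [0,0,0,0,0,0,0,0,0], "gripper": [-0.4,-0.4,-0.4,-0.4,-0.4,-0.4,-0.4,-0.4,-0.4]}'; python3 -m inch '{"slide": [[0,0,0],[0,0,0],[0,0,0],[0,0,0],[0,0,20],[0,0,50],[0,0,90],[0,0,90],[0,0,90]], "spin": [0,0,0,0,0,0,0,0,0], "gripper": [0.2,0.4,0.4,0.4,0.4,0.4,0.4,0.4,0.4]}'
```

```text
t: 10.87
ee_pos: [0.4026, 0.2518, 0.0018]
eef_rot: [3.14, 0.001, 2.358]
wrist_force: [-0.1, -0.1, -0.3]
grip_width: 0.0404
t: 11.62
ee_pos: [0.4035, 0.2525, 0.0938]
eef_rot: [3.136, 0.002, 2.358]
wrist_force: [0.1, -0.1, -1.0]
grip_width: 0.0616
```

Next is the long tip at (520,267). The big box corner lies about 80 mm away, so I'll set the jaws at 108°, parallel to its edge, to keep the gripper's body clear.

```bash
python3 -m inch '{"slide": [[12,1,10],[24,3,20],[36,5,20],[48,7,20],[60,9,20],[72,10,20],[84,11,20],[96,13,20],[108,14,20],[117.5,15.5,20]], "spin": [0.12,0.24,0.36,0.48,0.6,0.72,0.84,0.95,1.05,1.1], "gripper": [0.4,0.4,0.4,0.4,0.4,0.4,0.4,0.4,0.4,0.4]}'; python3 -m inch '{"slide": [[0,0,0],[0,0,0],[0,0,0]], "spin": [0,0,0], "gripper": [0.4,0.4,0.4]}';  python3 - <<'E'
from h import *
s=robot.read_state();print(s['ee_pos'],s['eef_rot'])
c=snap('side','side7.png'); im=c['image']
x0,y0=190,110
cv2.imwrite('pics/h7.png',cv2.resize(im[y0:y0+145,x0:x0+195,::-1],None,fx=4,fy=4,interpolation=cv2.INTER_CUBIC))
E
```

```text
t: 12.45
ee_pos: [0.5194, 0.2667, 0.1084]
eef_rot: [-3.141, -0.003, -2.82]
wrist_force: [-0.2, -0.2, -0.2]
grip_width: 0.0617
t: 12.7
ee_pos: [0.5186, 0.2669, 0.1096]
eef_rot: [-3.142, -0.002, -2.827]
wrist_force: [-0.4, 0.1, 0.4]
grip_width: 0.0615
[0.51856893 0.26694669 0.10964172] [-3.14150438e+00 -1.91092021e-03 -2.82693958e+00]
```

View pics/h7.png

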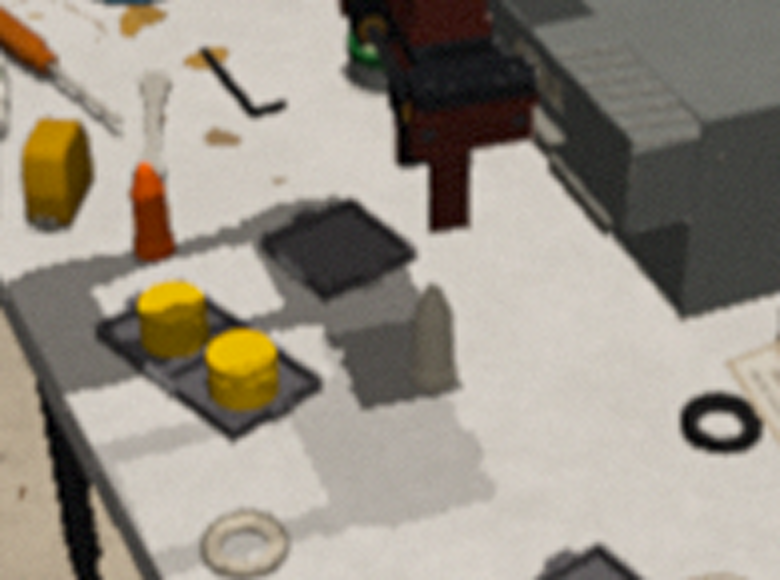

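Both caps stand in their bays at crop (172,320) and (243,370). The gripper hangs over the long tip at (433,340), clear of the box. I'll descend and grip.

```bash
python3 -m inch '{"slide": [[1.5,0.5,-25],[1.5,0.5,-50],[1.5,0.5,-75],[1.5,0.5,-95],[1.5,0.5,-107],[1.5,0.5,-112],[1.5,0.5,-114.5],[1.5,0.5,-114.5],[1.5,0.5,-114.5]], "spin": [0,0,0,0,0,0,0,0,0], "gripper": [0.4,0.4,0.4,0.4,0.4,0.4,0.4,0.4,0.4]}'; python3 -m inch '{"slide": [[0,0,0],[0,0,0],[0,0,0],[0,0,0],[0,0,0],[0,0,0],[0,0,0],[0,0,0],[0,0,0]], "spin": [0,0,0,0,0,0,0,0,0], "gripper": [0.1,-0.1,-0.3,-0.5,-0.8,-0.8,-0.8,-0.8,-0.8]}' 15
```

```text
t: 13.5
ee_pos: [0.5217, 0.268, -0.0022]
eef_rot: [3.141, 0.002, -2.825]
wrist_force: [-1.1, -0.4, 0.0]
grip_width: 0.0613
t: 14.25
ee_pos: [0.5209, 0.2676, -0.0037]
eef_rot: [-3.142, 0.0, -2.825]
wrist_force: [-0.5, 0.8, 0.1]
grip_width: 0.0255
```

```bash
python3 -m inch '{"slide": [[0,0,8],[0,0,30],[0,0,60],[0,0,90],[10,-18,105],[28,-50,110],[45,-82,110],[62,-114,110],[80,-146,110],[98,-178,110]], "spin": [0,0,0,0,0,0,0,0,0,0], "gripper": [-0.8,-0.8,-0.8,-0.8,-0.8,-0.8,-0.8,-0.8,-0.8,-0.8]}' 20; python3 -m inch '{"slide": [[14,-25,0],[27,-49,0],[27,-49,0],[27,-49,0],[27,-49,0]], "spin": [0,0,0,0,0], "gripper": [-0.8,-0.8,-0.8,-0.8,-0.8]}';  python3 - <<'E'
from h import *
s=robot.read_state();print(s['ee_pos'],s['eef_rot'],s['grip_width'])
c=snap('side','side8.png'); im=c['image']
x0,y0=270,130
cv2.imwrite('pics/h8.png',cv2.resize(im[y0:y0+150,x0:x0+190,::-1],None,fx=4,fy=4,interpolation=cv2.INTER_CUBIC))
E
```

```text
t: 15.08
ee_pos: [0.6195, 0.0881, 0.107]
eef_rot: [-3.142, 0.001, -2.825]
wrist_force: [0.7, 0.8, -0.6]
grip_width: 0.0254
t: 15.5
ee_pos: [0.6456, 0.0411, 0.1064]
eef_rot: [3.141, -0.0, -2.825]
wrist_force: [-0.5, 0.3, 0.5]
grip_width: 0.0251
[0.64562262 0.04113641 0.10636271] [ 3.14095412e+00 -2.02151809e-04 -2.82542271e+00] 0.025098988659048454
```

View pics/h8.png

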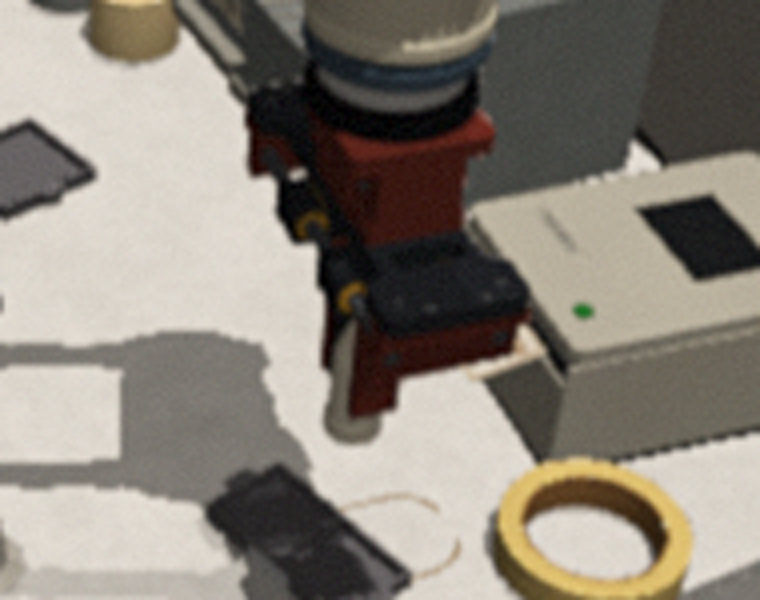

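The tip hangs upright in the jaws at crop (350,400). The device's front edge stays clear with the body turned this way. I'll lower it into the bay.

```bash
python3 -m inch '{"slide": [[0,0,-25],[0,0,-50],[0,0,-75],[0,0,-92],[0,0,-99],[0,0,-103],[0,0,-105.5],[0,0,-106.3],[0,0,-106.3],[0,0,-106.3]], "spin": [0,0,0,0,0,0,0,0,0,0], "gripper": [-0.8,-0.8,-0.8,-0.8,-0.8,-0.8,-0.8,-0.8,-0.8,-0.8]}'; python3 -m inch '{"slide": [[0,0,0],[0,0,0],[0,0,0],[0,0,0],[0,0,25],[0,0,60],[0,0,100],[0,0,120],[0,0,120],[0,0,120]], "spin": [0,0,0,0,0,0,0,0,0,0], "gripper": [-0.2,0,0.2,0.2,0.2,0.2,0.2,0.2,0.2,0.2]}'
```

```text
t: 16.38
ee_pos: [0.6467, 0.0407, 0.0015]
eef_rot: [-3.141, 0.002, -2.825]
wrist_force: [-0.8, 0.7, -0.8]
grip_width: 0.0249
t: 17.22
ee_pos: [0.6469, 0.0406, 0.1221]
eef_rot: [-3.14, 0.004, -2.825]
wrist_force: [0.2, 0.6, -0.7]
grip_width: 0.0526
```

```bash
python3 -m inch '{"slide": [[-20,-12,0],[-45,-27,0],[-70,-42,0],[-95,-57,0],[-115,-69,0],[-126,-75.5,0],[-126,-75.5,0],[-126,-75.5,0],[-126,-75.5,0]], "spin": [-0.12,-0.24,-0.36,-0.48,-0.6,-0.72,-0.75,-0.75,-0.75], "gripper": [0.2,0.3,0.4,0.4,0.4,0.4,0.4,0.4,0.4]}'
python3 - <<'E'
from h import *
s=robot.read_state();print(s['ee_pos'],s['eef_rot'],s['grip_width'])
c=snap('side','side9.png'); im=c['image']
x0,y0=230,180
cv2.imwrite('pics/h9.png',cv2.resize(im[y0:y0+140,x0:x0+180,::-1],None,fx=4,fy=4,interpolation=cv2.INTER_CUBIC))
E
```

```text
t: 17.97
ee_pos: [0.5192, -0.0348, 0.1182]
eef_rot: [-3.141, -0.003, 2.709]
wrist_force: [0.4, -0.7, 0.2]
grip_width: 0.0614
[ 0.51915751 -0.03481521  0.11817829] [-3.14093872e+00 -2.50675983e-03  2.70901239e+00] 0.061398932668582144
```

View pics/h9.png

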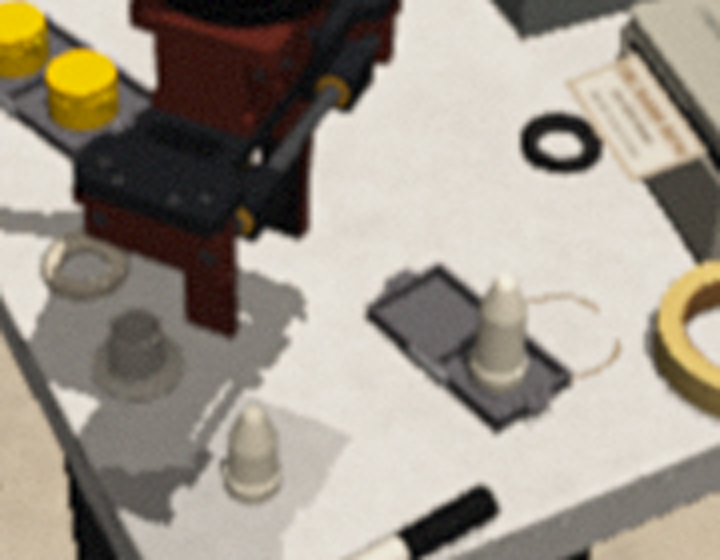

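Tip A stands upright in its bay, with its foot at crop (498,374). The short tip's foot is at (252,484) and its apex at (254,408). I'll turn those pixels into positions.

Run:
```python
from h import *
S=load('side'); w=lambda x,y,z:(world(S,230+x/4-.37,180+y/4-.37,z)[:2]*1000).round(1)
print('tipA foot',w(498,372,.003),'apex',w(503,283,.073))
print('tray',[w(x,y,.012).tolist() for x,y in((367,305),(437,266),(572,374),(497,418))])
print('inner corners bay1 floor', w(497,418,.012), 'divider ends',w(440,368,.012),w(497,325,.012))
print('tipB foot',w(252,484,0),'apex',w(254,408,.055))
for p in((645.8,40.8,3),(612.2,79.2,3),(629,60,12)): print(p,(px(S,np.array(p)/1000)-[230,180])*4)
```

```text
tipA foot [646.2  40.7] apex [643.3  37.5]
tray [[576.9, 78.5], [615.8, 109.8], [683.5, 32.6], [642.8, 1.2]]
inner corners bay1 floor [642.8   1.2] divider ends [615.   34.2] [646.5  66.2]
tipB foot [519.1 -36.5] apex [520.5 -34. ]
(645.8, 40.8, 3) [495.68163364 370.2926721 ]
(612.2, 79.2, 3) [429.81161604 315.79034998]
(629, 60, 12) [463.30643657 331.12404146]
```

The foot reads (646,41) against a bay centre of (646,41), so it is well centred. Tip B reads (519–520, −35), right under the gripper. I'll descend and grip.

```bash
python3 -m inch '{"slide": [[0.5,0,-25],[0.5,0,-55],[0.5,0,-85],[0.5,0,-105],[0.5,0,-115],[0.5,0,-119],[0.5,0,-122],[0.5,0,-122],[0.5,0,-122]], "spin": [0,0,0,0,0,0,0,0,0], "gripper": [0.4,0.4,0.4,0.4,0.4,0.4,0.4,0.4,0.4]}'; python3 -m inch '{"slide": [[0,0,0],[0,0,0],[0,0,0],[0,0,0],[0,0,0],[0,0,0],[0,0,0],[0,0,0],[0,0,0]], "spin": [0,0,0,0,0,0,0,0,0], "gripper": [0.1,-0.1,-0.3,-0.5,-0.8,-0.8,-0.8,-0.8,-0.8]}' 15
```

```text
t: 18.77
ee_pos: [0.5214, -0.035, -0.0006]
eef_rot: [3.141, 0.002, 2.708]
wrist_force: [-0.2, -0.5, -0.7]
grip_width: 0.0615
t: 19.52
ee_pos: [0.5204, -0.0349, -0.002]
eef_rot: [3.142, 0.0, 2.708]
wrist_force: [-0.2, 0.3, 0.3]
grip_width: 0.024
```

```bash
python3 -m inch '{"slide": [[0,0,8],[0,0,30],[0,0,60],[0,0,90],[6,8,108],[24,30,112],[42,52,112],[60,75,112],[78,97,112],[91.5,114.5,112]], "spin": [0,0,0,0,0,0,0,0,0,0], "gripper": [-0.8,-0.8,-0.8,-0.8,-0.8,-0.8,-0.8,-0.8,-0.8,-0.8]}' 20; python3 -m inch '{"slide": [[0,0,0],[0,0,0],[0,0,0],[0,0,0]], "spin": [0,0,0,0], "gripper": [-0.8,-0.8,-0.8,-0.8]}'
```

```text
t: 20.35
ee_pos: [0.6129, 0.0813, 0.1103]
eef_rot: [3.141, 0.0, 2.708]
wrist_force: [-0.4, 0.3, -0.4]
grip_width: 0.0238
t: 20.68
ee_pos: [0.6115, 0.0787, 0.1102]
eef_rot: [-3.141, 0.0, 2.707]
wrist_force: [1.1, -0.2, -0.4]
grip_width: 0.024
```

```bash
python3 -m inch '{"slide": [[0,0.5,-25],[0,0.5,-50],[0,0.5,-75],[0,0.5,-93],[0,0.5,-101],[0,0.5,-105],[0,0.5,-107.5],[0,0.5,-108.5],[0,0.5,-108.5],[0,0.5,-108.5]], "spin": [0,0,0,0,0,0,0,0,0,0], "gripper": [-0.8,-0.8,-0.8,-0.8,-0.8,-0.8,-0.8,-0.8,-0.8,-0.8]}'; python3 -m inch '{"slide": [[0,0,0],[0,0,0],[0,0,0],[0,0,25],[0,0,60],[0,0,100],[0,0,115],[0,0,115],[0,0,115]], "spin": [0,0,0,0,0,0,0,0,0], "gripper": [-0.2,0,0.1,0.1,0.1,0.1,0.1,0.1,0.1]}'
```

```text
t: 21.52
ee_pos: [0.6127, 0.0801, 0.003]
eef_rot: [3.14, 0.002, 2.708]
wrist_force: [0.9, 1.1, -1.0]
grip_width: 0.024
t: 22.27
ee_pos: [0.6127, 0.0802, 0.1178]
eef_rot: [3.14, 0.003, 2.708]
wrist_force: [-0.7, 0.2, -0.9]
grip_width: 0.0483
```

```bash
python3 -m inch '{"slide": [[-25,-6,0],[-55,-12,0],[-85,-19,0],[-115,-26,0],[-140,-32,0],[-156.5,-36,0],[-156.5,-36,0],[-156.5,-36,0],[-156.5,-36,0]], "spin": [0,0,0,0,0,0,0,0,0], "gripper": [0.2,0.4,0.4,0.4,0.4,0.4,0.4,0.4,0.4]}'
python3 - <<'E'
from h import *
s=robot.read_state();print(s['ee_pos'],s['eef_rot'],s['grip_width'])
E
```

```text
t: 23.02
ee_pos: [0.4556, 0.0442, 0.1153]
eef_rot: [-3.141, -0.001, 2.708]
wrist_force: [0.6, -0.4, 0.5]
grip_width: 0.0613
[0.45558144 0.04424037 0.11527044] [-3.14112028e+00 -1.22698852e-03  2.70773613e+00] 0.061334652099057634
```

```bash
python3 -m inch '{"slide": [[0,-0.5,-30],[0,-0.5,-60],[0,-0.5,-85],[0,-0.5,-102],[0,-0.5,-111],[0,-0.5,-116],[0,-0.5,-119],[0,-0.5,-119],[0,-0.5,-119]], "spin": [0,0,0,0,0,0,0,0,0], "gripper": [0.4,0.4,0.4,0.4,0.4,0.4,0.4,0.4,0.4]}'; python3 -m inch '{"slide": [[0,0,0],[0,0,0],[0,0,0],[0,0,0],[0,0,0],[0,0,0],[0,0,0],[0,0,0],[0,0,0]], "spin": [0,0,0,0,0,0,0,0,0], "gripper": [0.1,-0.1,-0.3,-0.5,-0.7,-0.7,-0.7,-0.7,-0.7]}' 20
```

```text
t: 23.77
ee_pos: [0.4563, 0.0437, -0.0015]
eef_rot: [3.141, 0.002, 2.708]
wrist_force: [-0.2, -0.1, 0.6]
grip_width: 0.0614
t: 24.52
ee_pos: [0.4555, 0.0435, -0.0024]
eef_rot: [-3.142, 0.0, 2.708]
wrist_force: [0.2, -0.4, 1.3]
grip_width: 0.027
```

The jaws stopped at 27 mm on the tube. I'll lift and carry it to the square tray, turning the jaws to 108°.

```bash
python3 -m inch '{"slide": [[0,0,8],[0,0,30],[0,0,60],[0,0,90],[0,15,108],[-1,45,110],[-2,80,110],[-2,115,110],[-3,150,110],[-3,185,110]], "spin": [0,0,0,0,0.1,0.2,0.3,0.4,0.5,0.6], "gripper": [-0.7,-0.7,-0.7,-0.7,-0.7,-0.7,-0.7,-0.7,-0.7,-0.7]}' 30; python3 -m inch '{"slide": [[0,30,0],[-1,60,0],[-1,90,0],[-1,120,0],[-2,150,0],[-2,165,0],[-2,165,0],[-2,165,0],[-2,165,0]], "spin": [0.1,0.15,0.15,0.15,0.15,0.15,0.15,0.15,0.15], "gripper": [-0.7,-0.7,-0.7,-0.7,-0.7,-0.7,-0.7,-0.7,-0.7]}'; python3 -c "
from station import robot;s=robot.read_state();print(s['ee_pos'],s['eef_rot'],s['grip_width'])"
```

```text
t: 25.35
ee_pos: [0.452, 0.2303, 0.108]
eef_rot: [3.141, 0.0, -2.971]
wrist_force: [1.6, -0.1, -0.7]
grip_width: 0.0259
t: 26.1
ee_pos: [0.4504, 0.3929, 0.1074]
eef_rot: [-3.141, -0.0, -2.826]
wrist_force: [1.1, -1.2, -1.0]
grip_width: 0.0257
[0.45042565 0.39287483 0.10742132] [-3.14097548e+00 -4.47849149e-04 -2.82561620e+00] 0.025676750592671247
```

```bash
python3 -m inch '{"slide": [[0,3,-25],[0,3,-50],[0,3,-75],[0,3,-92],[0,3,-99],[0,3,-103],[0,3,-105.3],[0,3,-106.3],[0,3,-106.3],[0,3,-106.3]], "spin": [0,0,0,0,0,0,0,0,0,0], "gripper": [-0.7,-0.7,-0.7,-0.7,-0.7,-0.7,-0.7,-0.7,-0.7,-0.7]}'; python3 -m inch '{"slide": [[0,0,0],[0,0,0],[0,0,0],[0,0,0],[0,0,25],[0,0,60],[0,0,100],[0,0,130],[0,0,130],[0,0,130]], "spin": [0,0,0,0,0,0,0,0,0,0], "gripper": [-0.2,0,0.2,0.2,0.2,0.2,0.2,0.2,0.2,0.2]}'
```

```text
t: 26.93
ee_pos: [0.4511, 0.397, 0.0026]
eef_rot: [3.141, 0.002, -2.825]
wrist_force: [-0.8, 0.2, -0.9]
grip_width: 0.026
t: 27.77
ee_pos: [0.4515, 0.3975, 0.1342]
eef_rot: [3.14, 0.005, -2.825]
wrist_force: [-0.3, 0.2, -0.2]
grip_width: 0.0528
```

All five are placed. I'll withdraw toward the start pose and take the last check as one composite of both views.

```bash
python3 -m inch '{"slide": [[0,0,30],[-25,20,60],[-50,40,60],[-75,60,60],[-100,80,60],[-125,98,60],[-150,118,60],[-175,137,60],[-175,137,60],[-175,137,60]], "spin": [0,0,0,0,0,0,0,0,0,0], "gripper": [0.5,0.5,0.5,0.5,0.5,0.5,0.5,0.5,0.5,0.5]}'
python3 - <<'E'
from h import *
T=snap('top','top10.png');S=snap('side','side10.png')
a=cv2.resize(T['image'][125:285,170:370,::-1],(400,320),interpolation=cv2.INTER_CUBIC)
def cr(x,y,w,h,W,H): return cv2.resize(S['image'][y:y+h,x:x+w,::-1],(W,H),interpolation=cv2.INTER_CUBIC)
top=np.hstack([a,cr(210,160,70,56,400,320)])
bot=np.hstack([cr(310,225,80,56,400,280),cr(245,140,80,56,400,280)])
cv2.imwrite('pics/final.png',np.vstack([top,bot]))
E
```

```text
t: 28.6
ee_pos: [0.2738, 0.5338, 0.1887]
eef_rot: [-3.139, -0.003, -2.822]
wrist_force: [-0.6, 0.0, -0.1]
grip_width: 0.0661
```

View pics/final.png

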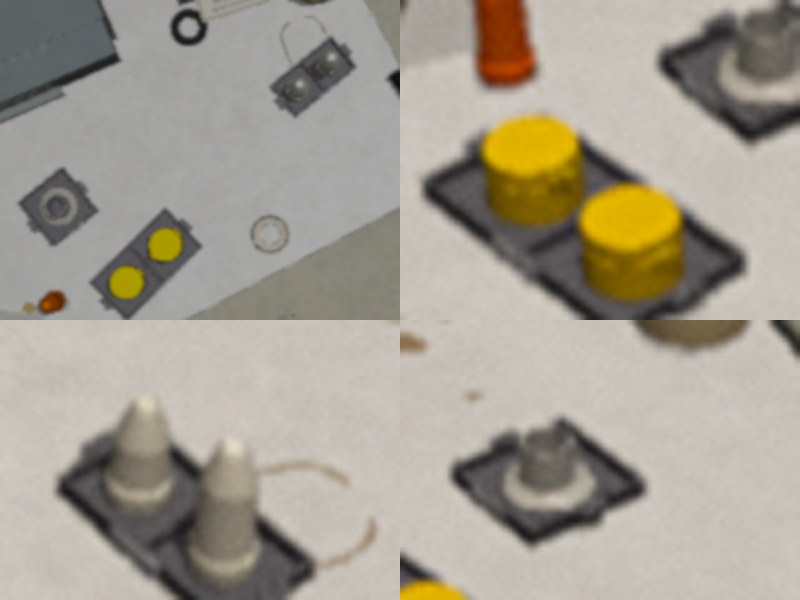

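The composite shows the caps in their bays at (126,282) and (165,244), the tips upright at (295,90) and (328,67), and the ferrule centred at (58,207). Both rings look to be in place. I'll compare the rings numerically with the first picture, then hand in.

Run:
```python
from h import *
a=cv2.imread('pics/top0.png');b=cv2.imread('pics/top10.png')
for n,(x,y) in dict(white=(305,242),black=(264,139)).items():
    r=cv2.matchTemplate(b[y-20:y+21,x-20:x+21],a[y-13:y+14,x-13:x+14],cv2.TM_CCOEFF_NORMED)
    m=cv2.minMaxLoc(r);print(n,np.array(m[3])-7,round(m[1],3))
print(robot.hand_in())
```

```text
white [0 0] 0.999
black [0 0] 1.0
the job is handed in; nothing more can be done
None
```

All five pieces are sorted and the job is handed in, at about 29 s on the robot clock. The two yellow caps are in the large tray, the two white tips in the small tray (one piece to a bay), and the ferrule is in the square tray. I left the orange look-alike alone.

**Final checks:** the last top and side pictures show every piece upright inside its bay. Both ring gaskets matched their starting position exactly (0 px shift). The gripper was open and well clear at hand-in, and wrist force readings stayed at or under about 2 N.

**Disagreements along the way:**
- **Finger height:** the fingertips were about 19 mm higher than the reported tool position. My first attempt on cap A closed on air above it, touching nothing. I then worked about 19 mm lower by the readout.
- **Gripper opening:** it read about 3 mm low on the caps and the ferrule tube.
- **Tray position:** the side view put the tray edges 5–10 mm nearer in y than the top view. I used the top view, and the pieces landed inside the walls.

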